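# Power up the mill at its control box

### The arm

A 6-joint arm with a two-finger parallel gripper is mounted at the origin on the work surface. World frame = base frame: x ahead of the robot, y to its left, z up, the work surface at z = 0. Lengths are in m, angles in rad, forces in N, time in s.
With the tool pointing down it reaches from about 0.425 to 0.95 m from the base axis. Payload 3.5 kg.
Tool frame: the origin (TCP) lies midway between the tips of the shut fingers; the grasp point (between the pads) lies 19 mm behind it; z points along the fingers, y is the line along which they close (so a half turn about z gives the same grasp; the last joint's range is limited). The gripper opens to 85 mm and grips with 20 to 120 N. Pads are 22 mm wide; open, the fingers measure 114 mm over their backs; the gripper's body (76 mm by 85 mm) begins 54 mm behind the grasp point. The pads swing forward as they close: fully open they stand 13 mm farther back than shut.
Start: joints at [-1.259, 0.286, 1.577, -0, 1.279, -0.15], TCP at [0.301, -0.604, 0.231] pointing down, gripper open.
Joint ranges: [-2.77, 2.77], [-0.9, 2.22], [0.21, 2.48], [-1.53, 4.67], [0.24, 2.81], [-2.84, 2.84]. Speed limits (rad/s): [2.79, 2.79, 3.14, 3.14, 3.14, 3.14].

### API

Orientations are given as a unit quaternion [x, y, z, w].
In Python, from plant import get_state, read_camera, ctrl gives the robot as it stands.
- The arm moves only by the shell command python3 -m crank 'ROWS' [FORCE]. ROWS is JSON, a list of rows, each a list of 3 entries, a list of its own where there are three numbers: the shift along the tool's x, y, z in mm, then the turn about the tool's z in degrees, then the closure in counts, from 0 (fully open) to 255 (shut). In form: [[[tx, ty, tz], yaw, claw], ...]. A call has 1 to 10 rows; each row is the pose to reach, as a shift and turn from the pose commanded when the call began, along the tool's axes at that moment; what a row does not reach only later rows make up. A row lasts 1/10 s, in which the tool goes at most 50 mm and 8.59 degrees, less where a joint would pass 70% of its speed; a pose out of reach is approached as far as the arm can. A call with a gripper value outside its range is refused whole. The fingers move at their own pace and stop on an object; FORCE is the grip in N (left out, the last holds). Time passes only in rows, so rows that repeat a pose let the fingers close. It gives the time, the measured TCP pose, the force, the opening and the grip force at its end, in the units of the state.
- get_state(): the state, without advancing time (a new reading comes with each control period).
- read_camera(name): name is "side" or "top" or "wrist"; returns a dict with "frame" (480x640x3 uint8, blue, green, red), "range_z" (480x640 float32, m along the optical axis (not along the pixel's ray), 0 where there is no reading), "vfov" (degrees; the focal length in pixels is half the picture's height over the tangent of half this angle, whatever the lens; pixels are square), "cx", "cy" (the principal point, pixels), "origin" and "orientation" of the camera in the world. Camera axes: x right, y down, z forward; pixel columns grow to the right and rows downward; lengths in m; the calibration is good to about 2 mm. A picture is of the moment at which its call begins.
- ctrl.sign_off(): hands the job in; it is judged then, once.
The state is a dict: "time": time; "qpos": joint angles; "dq": joint speeds; "joint_efforts": joint torques, N m; "eef_pos": TCP position; "tcp_rot": TCP orientation; "contact_force": force on the tool from outside, world axes, zero at the start; "wrist_torque": the same for the moment, N m; "opening": opening from 0.0 (shut) to 1.0 (fully open); "finger_force": force on a finger pad.
Only numpy, scipy, OpenCV 4.12 (cv2) and the standard library are available. Lean on these libraries where they do the work, as an engineer would, in place of code of your own. Each camera call takes 0.05 s, during which the arm holds its last target. There are 200 camera calls.

### The job

Power up the milling machine at its grey control box in the proper order: press the green rocker switch (controller) to on, then the yellow one (axis drives), then the blue one (spindle inverter). Press each lightly on its far, white-barred end until it has gone fully over, and only go to the next when the last is on. Leave the black rocker off, do not touch the red emergency stop, and leave the loose things standing around the box where they are.

Things in the scene. Friction and masses are not known exactly. Their poses are not given: they have to be found in the camera images.
- control_box: grey mill control box, 160 mm deep (x) x 322 wide (y), fixed. Origin: centre of its underside, on the bench; x from its near to its far edge, y left, z up. Its panel slopes 8 deg: 51 mm high at the near edge, 62 at mid-depth, 73 at the far edge. Four rocker switches stand at mid-depth 48 mm apart along y, in an order that varies; the red emergency stop is at the -y end.
- green_switch: green rocker switch (motion controller): grey bezel 50 mm long (x) x 26 wide (y), 2.6 mm high, fixed in the panel, carrying a green rocker 42 x 20 mm that pivots across its middle. Origin: centre of the bezel's underside, on the panel; x, y and z axes as those of the control box (z vertical, the panel tilted 8 degrees under it).
- green_on (a point): point on the green rocker's face, mid-width of its far (+x) half: the ON end, marked by a white bar; 14 mm from the pivot, 7 mm in from the far tip. Moves with the rocker. Off: this half rises 17 deg from the panel towards its tip, which is 12 mm above the panel. On: it lies parallel to the panel, 6.5 mm above it, about 4 mm lower at this point; the bezel round it is 2.6 mm high.
- green_rocker (a joint): angle of the green rocker: about 0 = off (near half down), about 0.30 rad = on (far half down). Over-centre spring: pressed straight down on the far half it resists with 3 to 4 N, and after 2 to 3 mm, past 0.15, snaps over by itself and stays. Pressing on it then meets a springy stop (about 2 mm to 8 N), rigid beyond.
- yellow_switch: yellow rocker switch (axis drives): grey bezel 50 mm long (x) x 26 wide (y), 2.6 mm high, fixed in the panel, carrying a yellow rocker 42 x 20 mm that pivots across its middle. Origin: centre of the bezel's underside, on the panel; x, y and z axes as those of the control box (z vertical, the panel tilted 8 degrees under it).
- yellow_on (a point): point on the yellow rocker's face, mid-width of its far (+x) half: the ON end, marked by a white bar; 14 mm from the pivot, 7 mm in from the far tip. Moves with the rocker. Off: this half rises 17 deg from the panel towards its tip, which is 12 mm above the panel. On: it lies parallel to the panel, 6.5 mm above it, about 4 mm lower at this point; the bezel round it is 2.6 mm high.
- yellow_rocker (a joint): angle of the yellow rocker: about 0 = off (near half down), about 0.30 rad = on (far half down). Over-centre spring: pressed straight down on the far half it resists with 3 to 4 N, and after 2 to 3 mm, past 0.15, snaps over by itself and stays. Pressing on it then meets a springy stop (about 2 mm to 8 N), rigid beyond.
- blue_switch: blue rocker switch (spindle inverter): grey bezel 50 mm long (x) x 26 wide (y), 2.6 mm high, fixed in the panel, carrying a blue rocker 42 x 20 mm that pivots across its middle. Origin: centre of the bezel's underside, on the panel; x, y and z axes as those of the control box (z vertical, the panel tilted 8 degrees under it).
- blue_on (a point): point on the blue rocker's face, mid-width of its far (+x) half: the ON end, marked by a white bar; 14 mm from the pivot, 7 mm in from the far tip. Moves with the rocker. Off: this half rises 17 deg from the panel towards its tip, which is 12 mm above the panel. On: it lies parallel to the panel, 6.5 mm above it, about 4 mm lower at this point; the bezel round it is 2.6 mm high.
- blue_rocker (a joint): angle of the blue rocker: about 0 = off (near half down), about 0.30 rad = on (far half down). Over-centre spring: pressed straight down on the far half it resists with 3 to 4 N, and after 2 to 3 mm, past 0.15, snaps over by itself and stays. Pressing on it then meets a springy stop (about 2 mm to 8 N), rigid beyond.
- black_switch: black rocker switch (coolant pump; stays off): grey bezel 50 mm long (x) x 26 wide (y), 2.6 mm high, fixed in the panel, carrying a black rocker 42 x 20 mm that pivots across its middle. Origin: centre of the bezel's underside, on the panel; x, y and z axes as those of the control box (z vertical, the panel tilted 8 degrees under it).
- black_on (a point): point on the black rocker's face, mid-width of its far (+x) half: the ON end, marked by a white bar; 14 mm from the pivot, 7 mm in from the far tip. Moves with the rocker. Off: this half rises 17 deg from the panel towards its tip, which is 12 mm above the panel. On: it lies parallel to the panel, 6.5 mm above it, about 4 mm lower at this point; the bezel round it is 2.6 mm high.
- black_rocker (a joint): angle of the black rocker: about 0 = off (near half down), about 0.30 rad = on (far half down). Over-centre spring: pressed straight down on the far half it resists with 3 to 4 N, and after 2 to 3 mm, past 0.15, snaps over by itself and stays. Pressing on it then meets a springy stop (about 2 mm to 8 N), rigid beyond.
- estop_top (a point): top centre of the red emergency-stop mushroom, 40 mm across, 36 mm tall above the panel, on a yellow disc. Leave alone.
- collet: loose steel collet standing on the bench, 33 mm across, 40 tall; origin: centre of its underside. Bystander.
- paste_tin: loose jar of cutting paste with a red cap, 66 mm across, 55 tall; origin: centre of its underside. Bystander.
- drill_chuck: loose dark steel drill chuck standing on the bench, 52 mm across, 81 tall; origin: centre of its underside. Bystander.
- estop: the red emergency-stop mushroom itself; origin on the panel, on its axis.

How it is judged:
On the way, in this order (a step that is already met when the one before it is completed fails the run):
1. the green rocker is fully on, the others still off (value of joint green_rocker above 0.26 rad and value of joint each of yellow_rocker, blue_rocker, black_rocker below 0.06 rad), for 0.2 s.
2. the yellow rocker is fully on too, blue and black still off (value of joint each of green_rocker, yellow_rocker above 0.26 rad and value of joint each of blue_rocker, black_rocker below 0.06 rad), for 0.2 s.
3. the blue rocker is fully on too, black still off (value of joint each of green_rocker, yellow_rocker, blue_rocker above 0.26 rad and value of joint black_rocker below 0.06 rad), for 0.2 s.
At the end, for the whole second after the job is handed in: the green, yellow and blue rockers are fully on (over 0.26 of 0.30 rad), the black one is off (under 0.06 rad), and the collet, jar and chuck stand upright within 10 mm of where they started (all of step 3 and distance of each of collet, paste_tin, drill_chuck from where it was at the start of the episode below 0.01 m and angle between each of collet, paste_tin, drill_chuck's own z axis and vertical below 0.1 rad); the robot touches nothing.
It fails at once if yellow goes over while green is not on, or blue while yellow is not on ((value of joint yellow_rocker above 0.15 rad and value of joint green_rocker below 0.15 rad) or (value of joint blue_rocker above 0.15 rad and value of joint yellow_rocker below 0.15 rad)).
It fails at once if the black rocker is switched on (value of joint black_rocker above 0.15 rad).
It fails at once if the emergency stop is touched (contact force between any of the fingers, the arm and estop above 0.5 N).
It fails at once if a switch or the control box is pressed with more than 20 N (contact force between any of the fingers, the arm and green_switch above 20 N or contact force between any of the fingers, the arm and yellow_switch above 20 N or contact force between any of the fingers, the arm and blue_switch above 20 N or contact force between any of the fingers, the arm and black_switch above 20 N or contact force between any of the fingers, the arm and control_box above 20 N).
It fails at once if the collet, jar or chuck is picked up, pushed or knocked (10 mm) (distance of any of collet, paste_tin, drill_chuck from where it was at the start of the episode above 0.01 m).
It also fails if it takes over 48 s, if anything falls off the work surface, if the arm or the gripper's body presses on something with over 40 N, if the wrist force passes 120 N, or if a joint passes its speed limit or range.

## Working session

There is one attempt and no reset: what is moved stays moved. The work goes in short steps, Python scripts to look and compute and a shell command to move; the robot and the scene stay as the last step left them, time stands still between calls to the robot, and variables do not carry over. Pictures are saved under pics/ and viewed, at most 10 in all, crops included, and the job is handed in when it is done.

```bash
mkdir -p pics; cat > h.py <<'E'
import numpy as np, cv2
from plant import get_state, read_camera, ctrl
from scipy.spatial.transform import Rotation as R
def snap(n,f):
    c=read_camera(n); cv2.imwrite(f'pics/{f}.png',c['frame']); np.savez(f'pics/{f}.npz',**c); return c
def pt(c,u,v,k=1):
    z=c['range_z'][v-k:v+k+1,u-k:u+k+1]; z=np.median(z[z>0]); f=240/np.tan(np.radians(float(c['vfov']))/2)
    return R.from_quat(c['orientation']).apply([(u-c['cx'])*z/f,(v-c['cy'])*z/f,z])+c['origin']
E
python3 - <<'E'
from h import *
for n in('top','side'):
    c=snap(n,n+'0'); print(n,c['origin'],c['orientation'],c['vfov'])
s=get_state();print(s['eef_pos'],s['tcp_rot'],s['time'],s['contact_force'])
E
```

```text
top [0.29992452 0.07454937 1.14468642] [-0.69899548  0.70596627 -0.08061284  0.08073735] 49.03337982395334
side [0.21639822 0.66651855 0.89147609] [-0.21927278  0.90939779 -0.34115235  0.09235905] 49.653426026279774
[ 0.3005881  -0.60372353  0.23006322] [ 9.73465940e-01  2.28829398e-01 -7.39704195e-05 -1.07909144e-03] 0.1 [-0.56218062 -0.06880824 -0.27471748]
```

View pics/top0.png

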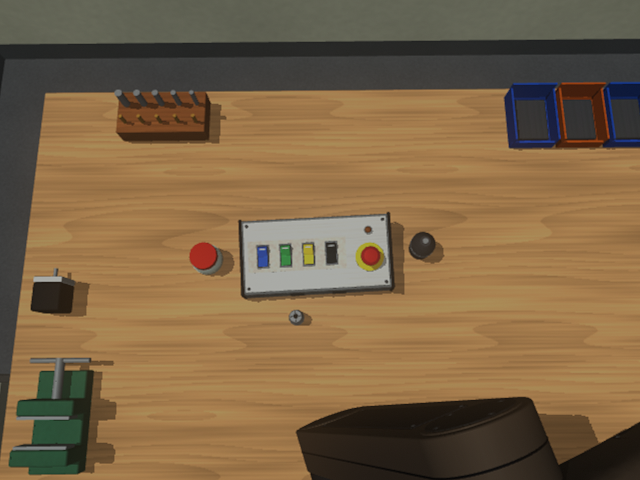

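View pics/side0.png

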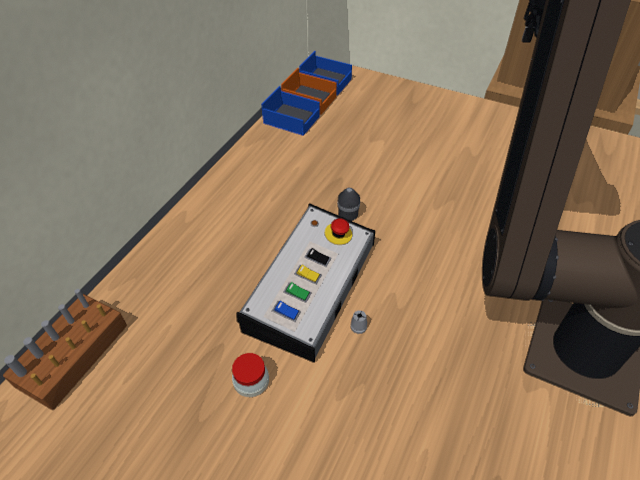

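Top view: the box is centred near (316,255). Blue is at (263,257), green (286,255), yellow (308,254), black (331,253) and the e-stop (370,256). The collet is at (296,317), the jar at (205,257) and the chuck at (422,245). I'll enlarge the switches in both views.

```bash
python3 - <<'E'
from h import *
a=cv2.imread('pics/top0.png')[205:305,230:400]; b=cv2.imread('pics/side0.png')[200:360,230:380]
a=cv2.resize(a,None,fx=4.5,fy=4.5,interpolation=cv2.INTER_CUBIC)
cv2.imwrite('pics/topc.png',a)
c=dict(np.load('pics/top0.npz'));d=dict(np.load('pics/side0.npz'))
for n,u,v in[('blue',263,257),('green',286,255),('yel',308,254),('blk',331,253),('estop',370,256),('collet',296,317),('jar',204,256),('chuck',424,243),
 ('sc',247,227),('sc',383,219),('sc',249,290),('sc',388,284)]: print('top',n,pt(c,u,v).round(4))
for n,u,v in[('blue',287,310),('green',298,291),('yel',308,273),('blk',318,256),('estop',340,226)]: print('side',n,pt(d,u,v).round(4))
E
```

```text
top blue [0.5241 0.2115 0.0689]
top green [0.5282 0.1637 0.0675]
top yel [0.5298 0.1176 0.0675]
top blk [0.5315 0.0695 0.0674]
top estop [ 0.5187 -0.0098  0.0944]
top collet [0.4015 0.1439 0.0398]
top jar [0.5305 0.3383 0.0545]
top chuck [ 0.5484 -0.1242  0.0786]
top sc [0.5888 0.2463 0.0707]
top sc [ 0.6033 -0.0414  0.0712]
top sc [0.4574 0.2415 0.0526]
top sc [ 0.4677 -0.0496  0.0487]
side blue [0.5262 0.2097 0.0677]
side green [0.5286 0.1618 0.068 ]
side yel [0.5313 0.115  0.0694]
side blk [0.5331 0.0676 0.0705]
side estop [ 0.5195 -0.0073  0.0952]
```

View pics/topc.png

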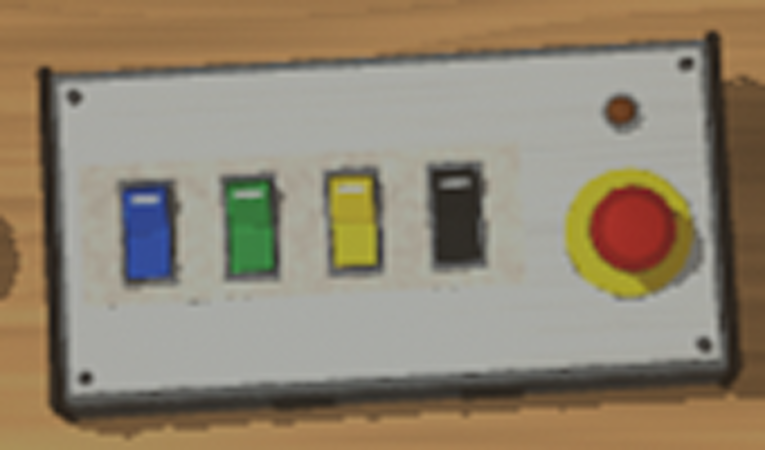

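The crop shows white bars on the far ends, and all four far ends are raised (off). The bezel centres in the full picture are blue (263,256), green (286,255) and yellow (308,254). The box yaw is about +2.7°, so green_on ≈ (0.5425, 0.1635, 0.0745), yellow_on ≈ (0.5446, 0.117) and blue_on ≈ (0.539, 0.211). I'll move above green with the fingers shut and the tool x along the box x.

```bash
python3 -m crank '[[[558,-579,0],23.8,255],[[558,-579,0],23.8,255],[[558,-579,0],23.8,255],[[558,-579,0],23.8,255],[[558,-579,0],23.8,255],[[558,-579,0],23.8,255],[[558,-579,0],23.8,255],[[558,-579,0],23.8,255],[[558,-579,0],23.8,255],[[558,-579,0],23.8,255]]' 20
cat >> h.py <<'E'
def go(p,yaw=2.7):
    s=get_state(); r=R.from_quat(s['tcp_rot']); h=np.degrees(np.arctan2(*r.apply([1,0,0])[[1,0]]))
    print('t',s['time'],'pos',s['eef_pos'].round(4) if hasattr(s['eef_pos'],'round') else s['eef_pos'],'heading',round(h,2),'F',np.round(s['contact_force'],2))
    print('shift mm',(r.inv().apply(np.array(p)-s['eef_pos'])*1000).round(1),'yaw',round(h-yaw,1))
E
python3 -c "
from h import *
go([.5425,.1635,.12])"
```

```text
time: 1.1
eef_pos: [0.4509, -0.1253, 0.2311]
tcp_rot: [1.0, 0.023, -0.0, -0.0]
contact_force: [-0.1, 0.4, 0.1]
opening: -0.001
finger_force: 0.0
t 1.1 pos [ 0.4509 -0.1253  0.2311] heading 2.63 F [-0.13  0.37  0.14]
shift mm [ 104.8 -284.2  111.1] yaw -0.1
```

```bash
python3 -m crank '[[[105,-284,0],0,255],[[105,-284,0],0,255],[[105,-284,0],0,255],[[105,-284,0],0,255],[[105,-284,0],0,255],[[105,-284,0],0,255],[[105,-284,0],0,255],[[105,-284,80],0,255],[[105,-284,80],0,255],[[105,-284,80],0,255]]'
python3 -c "
from h import *
go([.5425,.1635,.10])
c=snap('wrist','w1')
go([.5425,.1635,.10])
print(c['origin'],c['orientation'])
"
```

```text
time: 2.1
eef_pos: [0.5384, 0.1603, 0.1453]
tcp_rot: [1.0, 0.023, -0.006, 0.001]
contact_force: [-0.7, -0.6, -1.2]
opening: 0.002
finger_force: 0.0
t 2.1 pos [0.5384 0.1603 0.1453] heading 2.65 F [-0.66 -0.64 -1.24]
shift mm [ 4.8 -3.1 45.2] yaw -0.0
t 2.15 pos [0.5406 0.1605 0.1486] heading 2.63 F [-0.54 -0.67 -0.39]
shift mm [ 2.4 -3.  48.6] yaw -0.1
[0.62279287 0.16338843 0.28651653] [ 0.71287432 -0.68054809 -0.1169202   0.12245072]
```

View pics/w1.png

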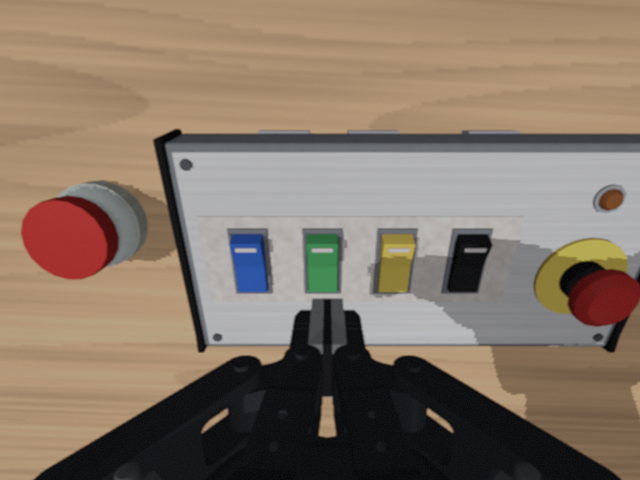

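The wrist view shows the green bezel around (322,262) with its white bar at (322,250). The yellow bar is at (398,250), the blue one at (246,250), and the shut tips are at (328,303). I'll measure the bars from here.

```bash
python3 - <<'E'
from h import *
c=dict(np.load('pics/w1.npz'))
for n,u,v in[('gbar',322,250),('ybar',399,250),('bbar',246,250),('bl/br bezel g',323,229),('near bez g',322,293),('near bez y',397,293),('far y',397,229),('b far',247,229),('b near',252,293),('tip',318,303),('tip',337,303)]: print(n,pt(c,u,v).round(4))
go([.5425,.1635,.082])
E
```

```text
gbar [0.5438 0.1628 0.0756]
ybar [0.5461 0.1148 0.0759]
bbar [0.5416 0.2103 0.0757]
bl/br bezel g [0.555  0.1628 0.0675]
near bez g [0.5061 0.1615 0.0606]
near bez y [0.5085 0.109  0.0606]
far y [0.557  0.1156 0.067 ]
b far [0.5526 0.2112 0.0671]
b near [0.5039 0.2103 0.0608]
tip [0.5492 0.1637 0.1532]
tip [0.5496 0.1558 0.1533]
t 2.15 pos [0.5406 0.1605 0.1486] heading 2.63 F [-0.54 -0.67 -0.39]
shift mm [ 2.5 -3.  66.6] yaw -0.1
```

```bash
python3 -m crank '[[[3,-3,30],0,255],[[3,-3,60],0,255],[[3,-3,60],0,255],[[3,-3,60],0,255]]'
python3 -c "
from h import *
go([.5435,.163,.0755])"
```

```text
time: 2.55
eef_pos: [0.5466, 0.1641, 0.0932]
tcp_rot: [1.0, 0.023, 0.001, -0.0]
contact_force: [0.3, 0.0, 0.6]
opening: 0.004
finger_force: 0.0
t 2.55 pos [0.5466 0.1641 0.0932] heading 2.63 F [0.31 0.   0.6 ]
shift mm [-3.2  0.9 17.7] yaw -0.1
```

```bash
python3 -m crank '[[[-3,1,0],0,255],[[-3,1,10],0,255],[[-3,1,14],0,255],[[-3,1,15],0,255],[[-3,1,15],0,255]]'; python3 -m crank '[[[0,0,1],0,255],[[0,0,2],0,255],[[0,0,2],0,255]]'
```

```text
time: 3.05
eef_pos: [0.5427, 0.1632, 0.0765]
tcp_rot: [1.0, 0.023, 0.0, 0.0]
contact_force: [-0.1, -0.4, 1.2]
opening: 0.002
finger_force: 0.5
time: 3.35
eef_pos: [0.5435, 0.1632, 0.0749]
tcp_rot: [1.0, 0.023, 0.001, -0.0]
contact_force: [1.8, 0.2, 2.9]
opening: -0.003
finger_force: 1.0
```

In contact at 3 N; continuing in 1 mm steps.

```bash
python3 -m crank '[[[0,0,1],0,255],[[0,0,1],0,255]]'; python3 -m crank '[[[0,0,1],0,255],[[0,0,1],0,255]]';python3 -m crank '[[[0,0,1],0,255],[[0,0,1],0,255]]'
```

```text
time: 3.55
eef_pos: [0.5418, 0.1632, 0.0727]
tcp_rot: [1.0, 0.023, -0.001, -0.0]
contact_force: [-0.0, 0.1, 0.5]
opening: -0.002
finger_force: 0.0
time: 3.75
eef_pos: [0.5418, 0.1632, 0.0716]
tcp_rot: [1.0, 0.023, -0.001, 0.0]
contact_force: [0.3, -0.0, 0.7]
opening: -0.001
finger_force: 0.0
time: 3.95
eef_pos: [0.5422, 0.1632, 0.0711]
tcp_rot: [1.0, 0.023, -0.001, -0.0]
contact_force: [-0.5, -0.4, 0.6]
opening: 0.004
finger_force: 0.4
```

```bash
python3 -m crank '[[[0,0,1],0,255],[[0,0,1],0,255]]'; python3 -m crank '[[[0,0,1],0,255],[[0,0,1],0,255]]'; python3 -m crank '[[[0,0,-10],0,255],[[0,0,-35],0,255],[[0,0,-35],0,255],[[0,0,-35],0,255]]'
python3 -c "
from h import *
c=snap('wrist','w2')
go([.546,.116,.0755])"
```

```text
time: 4.15
eef_pos: [0.5425, 0.1632, 0.0705]
tcp_rot: [1.0, 0.023, -0.0, -0.0]
contact_force: [-2.2, 0.9, 2.8]
opening: 0.003
finger_force: 1.3
time: 4.35
eef_pos: [0.5426, 0.1633, 0.0698]
tcp_rot: [1.0, 0.023, -0.0, -0.0]
contact_force: [-2.1, 0.0, 5.4]
opening: -0.001
finger_force: 2.6
time: 4.75
eef_pos: [0.5432, 0.1632, 0.105]
tcp_rot: [1.0, 0.023, 0.001, -0.0]
contact_force: [0.2, -0.3, 0.6]
opening: 0.001
finger_force: 0.0
t 4.8 pos [0.5424 0.1631 0.104 ] heading 2.66 F [ 0.1  -0.36 -0.66]
shift mm [ 1.4 47.3 28.5] yaw -0.0
```

View pics/w2.png

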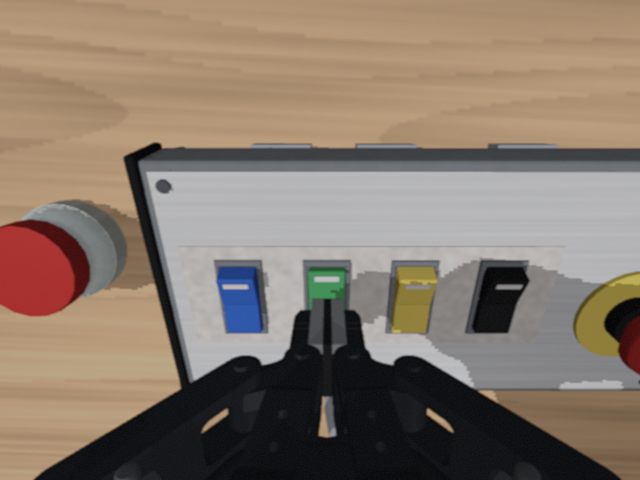

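Green's far end now lies low: its bar is at (327,280), against 287 for the others. Next I'll move over yellow and check the green depth from there.

```bash
python3 -m crank '[[[1,47,0],0,255],[[1,47,0],0,255],[[1,47,15],0,255],[[1,47,15],0,255]]'
python3 -c "
from h import *
c=snap('side','s2')
for n,u,v in [('b',288,307),('g',295,288),('g',292,288),('k',316,253)]: print(n,pt(c,u,v).round(4))
cv2.imwrite('pics/s2c.png',cv2.resize(c['frame'][220:340,250:370],None,fx=5,fy=5,interpolation=2))
go([.546,.116,.0755])"
```

```text
time: 5.2
eef_pos: [0.5433, 0.1165, 0.0858]
tcp_rot: [1.0, 0.023, -0.003, -0.0]
contact_force: [-0.7, 0.5, -0.2]
opening: -0.002
finger_force: 0.0
b [0.5274 0.2036 0.0689]
g [0.5364 0.1596 0.0703]
g [0.5417 0.162  0.07  ]
k [0.5401 0.0629 0.0712]
t 5.25 pos [0.5438 0.1168 0.0867] heading 2.68 F [0.44 0.08 0.2 ]
shift mm [ 2.2  0.9 11.1] yaw -0.0
```

View pics/s2c.png

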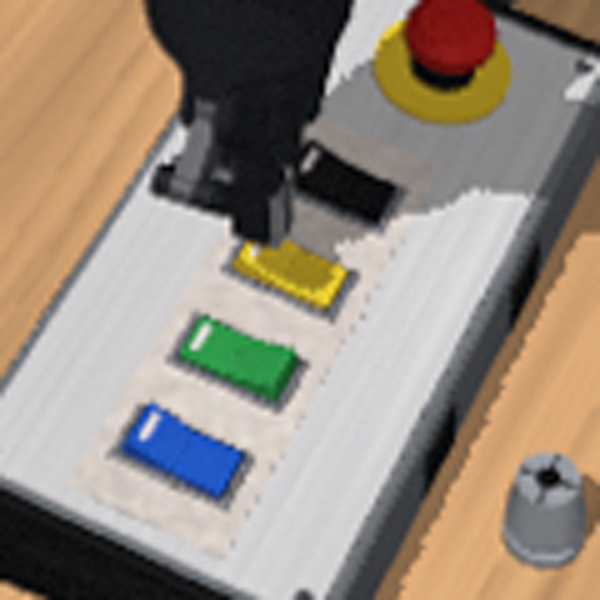

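The enlarged side view shows green's near end raised and its far end at z≈0.070, so it is on. Blue and black are still off. Now I'll press yellow.

```bash
python3 -m crank '[[[1,0,6],0,255],[[1,0,9],0,255],[[1,0,11],0,255],[[1,0,12],0,255],[[1,0,12],0,255]]';  python3 -m crank '[[[0,0,1],0,255],[[0,0,2],0,255],[[0,0,2],0,255]]'; python3 -m crank '[[[0,0,1],0,255],[[0,0,1],0,255]]'
```

```text
time: 5.75
eef_pos: [0.5468, 0.1165, 0.0773]
tcp_rot: [1.0, 0.023, -0.0, -0.0]
contact_force: [-0.1, 0.6, -0.6]
opening: -0.001
finger_force: 0.0
time: 6.05
eef_pos: [0.5475, 0.1164, 0.076]
tcp_rot: [1.0, 0.023, 0.001, -0.0]
contact_force: [0.5, 1.1, 2.1]
opening: -0.0
finger_force: 1.0
time: 6.25
eef_pos: [0.5479, 0.1164, 0.0751]
tcp_rot: [1.0, 0.023, 0.001, -0.0]
contact_force: [1.8, 0.5, 2.5]
opening: 0.001
finger_force: 1.5
```

```bash
python3 -m crank '[[[0,0,1],0,255],[[0,0,2],0,255],[[0,0,2],0,255]]'; python3 -m crank '[[[0,0,1],0,255],[[0,0,2],0,255],[[0,0,2],0,255]]';python3 -m crank '[[[0,0,1],0,255],[[0,0,1],0,255]]'
```

```text
time: 6.55
eef_pos: [0.5457, 0.1162, 0.0713]
tcp_rot: [1.0, 0.023, -0.001, 0.0]
contact_force: [-0.1, -1.4, 0.0]
opening: 0.001
finger_force: 0.3
time: 6.85
eef_pos: [0.5461, 0.1162, 0.0702]
tcp_rot: [1.0, 0.023, -0.001, 0.0]
contact_force: [-3.3, -1.2, 3.4]
opening: -0.002
finger_force: 1.8
time: 7.05
eef_pos: [0.5463, 0.1163, 0.0696]
tcp_rot: [1.0, 0.023, -0.001, 0.0]
contact_force: [-4.0, -0.9, 6.3]
opening: 0.001
finger_force: 2.9
```

Yellow snapped over and is on its stop. Lifting off and moving high over to blue.

```bash
python3 -m crank '[[[0,0,-10],0,255],[[0,0,-35],0,255],[[0,0,-35],0,255],[[-1,-48,-35],0,255],[[-1,-95,-35],0,255],[[-1,-95,-35],0,255],[[-1,-95,-18],0,255],[[-1,-95,-18],0,255],[[-1,-95,-18],0,255]]'
python3 -c "
from h import *
c=snap('side','s3')
cv2.imwrite('pics/s3c.png',cv2.resize(c['frame'][220:340,250:370],None,fx=5,fy=5,interpolation=2))
go([.541,.2105,.0755])"
```

```text
time: 7.95
eef_pos: [0.5408, 0.2107, 0.0865]
tcp_rot: [1.0, 0.023, -0.001, 0.0]
contact_force: [1.4, -0.1, -0.7]
opening: -0.001
finger_force: 0.0
t 8.0 pos [0.5414 0.2107 0.0872] heading 2.62 F [ 0.07 -0.81 -0.64]
shift mm [-0.4  0.2 11.7] yaw -0.1
```

View pics/s3c.png

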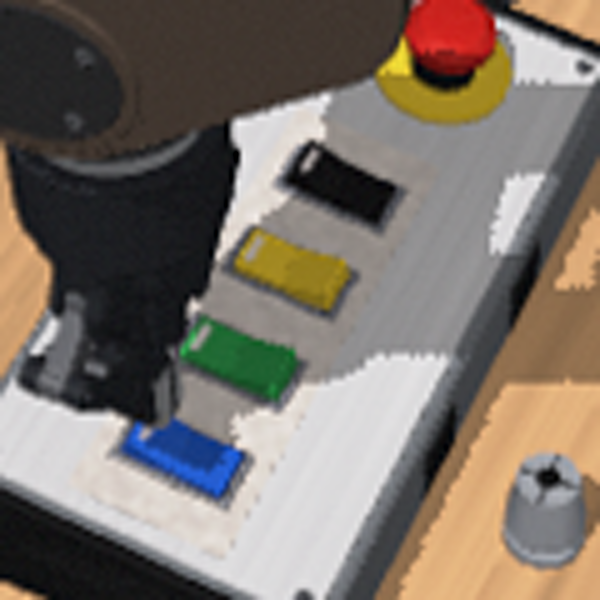

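Green and yellow are on (near ends raised); blue and black are off. Pressing blue.

```bash
python3 -m crank '[[[0,0,6],0,255],[[0,0,9],0,255],[[0,0,11],0,255],[[0,0,12],0,255],[[0,0,12],0,255]]';  python3 -m crank '[[[0,0,1],0,255],[[0,0,2],0,255],[[0,0,2],0,255]]'; python3 -m crank '[[[0,0,1],0,255],[[0,0,2],0,255],[[0,0,2],0,255]]'
```

```text
time: 8.5
eef_pos: [0.542, 0.211, 0.0759]
tcp_rot: [1.0, 0.023, 0.001, 0.0]
contact_force: [0.1, -2.5, 1.7]
opening: 0.003
finger_force: 1.0
time: 8.8
eef_pos: [0.5407, 0.2113, 0.0728]
tcp_rot: [1.0, 0.023, -0.001, -0.0]
contact_force: [1.0, -0.7, -1.0]
opening: -0.001
finger_force: 0.0
time: 9.1
eef_pos: [0.5408, 0.2113, 0.071]
tcp_rot: [1.0, 0.023, -0.001, -0.0]
contact_force: [-1.0, 1.0, 1.5]
opening: -0.002
finger_force: 0.6
```

```bash
python3 -m crank '[[[0,0,1],0,255],[[0,0,1],0,255]]'; python3 -m crank '[[[0,0,1],0,255],[[0,0,1],0,255]]'; python3 -m crank '[[[0,0,-10],0,255],[[0,0,-50],0,255],[[0,0,-100],0,255],[[0,0,-130],0,255],[[0,0,-130],0,255],[[-60,0,-130],0,255],[[-60,0,-130],0,255],[[-60,0,-130],0,255]]'
python3 -c "
from h import *
c=snap('side','s4')
cv2.imwrite('pics/s4c.png',cv2.resize(c['frame'][190:400,220:400],None,fx=2.8,fy=2.8,interpolation=2))
c=snap('wrist','w4')"
```

```text
time: 9.3
eef_pos: [0.541, 0.2113, 0.0704]
tcp_rot: [1.0, 0.023, -0.0, -0.0]
contact_force: [-2.5, -0.4, 3.3]
opening: -0.0
finger_force: 1.4
time: 9.5
eef_pos: [0.5412, 0.2113, 0.0698]
tcp_rot: [1.0, 0.023, -0.0, -0.0]
contact_force: [-3.3, 0.4, 6.0]
opening: 0.001
finger_force: 2.6
time: 10.3
eef_pos: [0.4795, 0.2083, 0.1979]
tcp_rot: [1.0, 0.024, -0.001, 0.0]
contact_force: [0.2, 0.3, 0.1]
opening: 0.003
finger_force: 0.0
```

View pics/s4c.png

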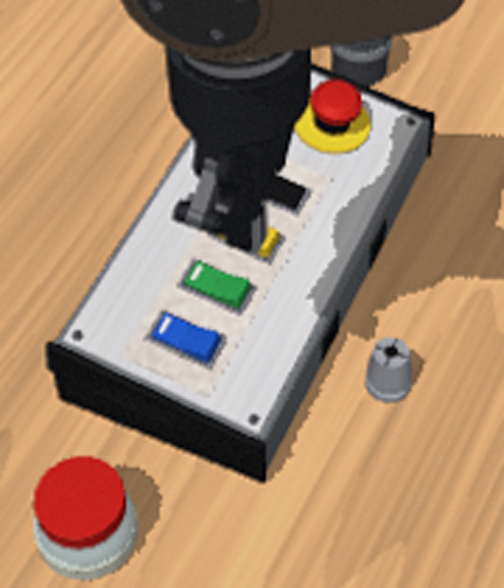

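View pics/w4.png

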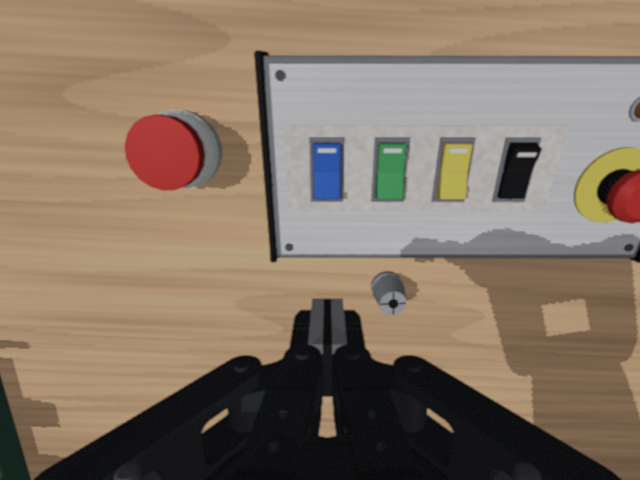

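In both views the blue, green and yellow far ends are down: their bars are at row 150, against 155 for black, which is still off. The loose items are undisturbed and the arm is clear.

```bash
python3 -c "
from plant import ctrl
print(ctrl.sign_off())"
```

```text
the job is handed in; nothing more can be done
None
```

The green, yellow and blue rockers were switched on in that order with light presses (about 6 N at most). Black stayed off, the emergency stop and loose items were left alone, and the job is handed in; no verdict came back.

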